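# Weigh out one alloy pellet from the blue cup

### The arm

A 7-joint arm with a two-finger parallel gripper is mounted at the origin on the work surface. World frame = base frame: x ahead of the robot, y to its left, z up, the work surface at z = 0. Lengths are in m, angles in degrees, forces in N, time in s.
With the tool pointing down it reaches from about 0.425 to 0.875 m from the base axis. Payload 4.7 kg.
Tool frame: the origin (TCP) lies between the finger pads; the fingertips stand 22 mm ahead of it and the grasp point (between the pads) lies 3 mm ahead of it (env.tip_reach is the distance from the TCP to the fingertips, in m); z points along the fingers, y is the line along which they close (so a half turn about z gives the same grasp; the last joint's range is limited). The gripper opens to 87 mm and grips with 3 to 60 N. Pads are 19 mm wide; open, the fingers measure 117 mm over their backs; the gripper's body (75 mm by 190 mm) begins 51 mm behind the grasp point.
Start: joints at [72.714, 18.392, -4.016, 83.108, 1.295, 78.541, -3.26], TCP at [0.202, -0.618, 0.245] pointing down, gripper open.
Joint ranges: [-163.93, 163.93], [-17.29, 119.83], [-79.2, 71.16], [3.27, 140.29], [-89.18, 269.18], [5.43, 117.66], [-154.24, 154.24]. Speed limits (degrees/s): [147.25, 147.25, 180, 180, 180, 180, 180].

### API

Orientations are given as [roll, pitch, yaw] about the fixed x, y, z axes, in that order (R = Rz(yaw) Ry(pitch) Rx(roll)).
In Python, from cell import env gives the robot as it stands.
- The arm moves only by the shell command python3 -m creep 'ROWS' [FORCE]. ROWS is JSON, one flat list of numbers, 7 for each row, row after row: the finger opening in mm, from 0 to 87, then the shift along the tool's x, y, z in units of 30 mm (1.0 is 30 mm), then the turn, a rotation vector about the tool's x, y, z in units of 6 degrees (1.0 is 6 degrees). A call has 1 to 12 rows; each row is the pose to reach, as a shift and turn from the pose commanded when the call began, along the tool's axes at that moment; what a row does not reach only later rows make up. A row lasts 1/10 s, in which the tool goes at most 50 mm and 8.59 degrees, less where a joint would pass 70% of its speed; a pose out of reach is approached as far as the arm can. A call with a gripper value outside its range is refused whole. The fingers move at their own pace and stop on an object; FORCE is the grip in N (left out, the last holds). Time passes only in rows, so rows that repeat a pose let the fingers close. It gives the time, the measured TCP pose, the force, the opening and the grip force at its end, in the units of the state.
- env.get_obs(): the state, without advancing time (a new reading comes with each control period).
- env.read_camera(name): name is "side" or "top"; returns a dict with "color" (400x640x3 uint8, red, green, blue), "depth" (400x640 float32, m along the optical axis (not along the pixel's ray), 0 where there is no reading), "fovy" (degrees; the focal length in pixels is half the picture's height over the tangent of half this angle, whatever the lens; pixels are square), "cx", "cy" (the principal point, pixels), "R" (3x3) and "t" (3): a world point X has camera coordinates R X + t. Camera axes: x right, y down, z forward; pixel columns grow to the right and rows downward; lengths in m; the calibration is good to about 2 mm. A picture is of the moment at which its call begins.
- env.sign_off(): hands the job in; it is judged then, once.
The state is a dict: "time_s": time; "qpos": joint angles; "joint_velocities": joint speeds; "effort": joint torques, N m; "tool_pos": TCP position; "tool_rot": TCP orientation; "force": force on the tool from outside, world axes, zero at the start; "wrist_torque": the same for the moment, N m; "grip_width": finger opening in m; "grasp_force": force on a finger pad.
Only numpy, scipy, OpenCV 4.12 (cv2) and the standard library are available. Lean on these libraries where they do the work, as an engineer would, in place of code of your own. Each camera call takes 0.05 s, during which the arm holds its last target. There are 200 camera calls.

### The job

Weigh out one pellet of silver-grey casting alloy: pick up the blue cup, and low over the scale's pan tilt it slowly until you feel the loose top pellet roll, then hold that angle until it has run into the pan while the second pellet stays in the well at the bottom of the cup. Then stand the cup upright on the bench again, beside the scale, and let go. Leave the white cup with the gold pellets alone.

Things in the scene. Friction and masses are not known exactly. Their poses are not given: they have to be found in the camera images.
- blue_cup: Blue round cup, 62 mm wide, straight-sided, 39 mm high, about 160 g; origin at the centre of its underside, z up its axis. Grip it across the sides at any yaw. Inside, a lipless funnel mouth slopes 30 degrees down to a well 21 mm across (edge 29, floor 13 mm up). Tilted 20 to 40 degrees the top pellet rolls over the low rim; the low one stays in to 80.
- pellet_top: Silver-grey ball, 18 mm diameter, 42 g, origin at its centre. It lies loose in the funnel of the blue cup on top of the other pellet, its centre 39 mm above the cup's underside and about 7 mm off its axis. When it leaves, the hand carries 0.4 N less. This one must go into the pan.
- pellet_low: The same kind of ball, sitting in the well at the bottom of the blue cup, its centre 22 mm above the cup's underside, on its axis. This one must stay in the cup.
- pan (a point): Centre of the floor of the round steel pan of the white bench scale, 46 mm above the bench. The floor is flat for 33 mm round it, then flares to a rim of 60 mm radius, 16 mm higher. Below is the scale's white body, 170 by 150 mm, 34 mm high. Fixed to the bench, it does not give.
- white_cup: White cup of the same shape, holding two gold-coloured pellets; origin at the centre of its underside. Not to be touched. It and the blue cup stand one to the left and one to the right of the scale, either way round.
Not all that is in view belongs to the job. Of the things that look like the blue_cup, the middle-sized one is meant.

How it is judged:
By the outcome, as a careful person would: the job done as asked, in the order asked, and still so for the second after the job is handed in, with the robot touching nothing.
It also fails if it takes over 64 s, if anything falls off the work surface, if the arm or the gripper's body presses on something with over 40 N, if the wrist force passes 120 N, or if a joint passes its speed limit or range.

## Working session

There is one attempt and no reset: what is moved stays moved. The work goes in short steps, Python scripts to look and compute and a shell command to move; the robot and the scene stay as the last step left them, time stands still between calls to the robot, and variables do not carry over. Pictures are saved under pics/ and viewed, at most 12 in all, crops included, and the job is handed in when it is done.

```bash
ls; mkdir -p pics; cat > h.py <<'E'
import numpy as np, cv2
from cell import env
def cam(n):
    c=env.read_camera(n); c['f']=200/np.tan(np.radians(c['fovy']/2)); return c
def ray(c,u,v,z):
    R=np.array(c['R']);t=np.array(c['t']);o=-R.T@t
    d=R.T@np.array([(u-c['cx'])/c['f'],(v-c['cy'])/c['f'],1]); return o+d*(z-o[2])/d[2]
def pt(c,u,v):
    R=np.array(c['R']);t=np.array(c['t']);d=c['depth'][int(v),int(u)]
    return R.T@(d*np.array([(u-c['cx'])/c['f'],(v-c['cy'])/c['f'],1])-t)
def save(c,n,box=None,s=1):
    im=c['color'][:,:,::-1]
    if box: im=im[box[1]:box[3],box[0]:box[2]]
    cv2.imwrite('pics/'+n,cv2.resize(im,None,fx=s,fy=s,interpolation=cv2.INTER_CUBIC))
E
python3 - <<'E'
from h import *
o=env.get_obs();print(o)
for n in('top','side'):
    c=cam(n);save(c,n+'1.png');print(n,c['f'],c['cx'],c['cy'],-np.array(c['R']).T@c['t'])
    h=cv2.cvtColor(c['color'],cv2.COLOR_RGB2HSV);m=cv2.inRange(h,(95,90,40),(130,255,255))
    k,l,s,ce=cv2.connectedComponentsWithStats(m)
    for i in range(1,k):
        if s[i,4]>60: print(s[i],ce[i],ray(c,*ce[i],.039))
E
```

```text
pics
{'time_s': 0.0, 'qpos': array([72.71342768, 18.4390446 , -4.01488045, 83.17570823,  1.29486588,
       78.53936865, -3.25929502]), 'joint_velocities': array([-0.07804767,  0.04760856, -0.00116854, -0.05495732, -0.00495646,
        0.01124878, -0.03547722]), 'effort': array([ 3.51922199e-04, -4.91285491e+01, -4.03824449e-01, -3.12525880e+01,
       -6.40320126e-02,  4.37951123e-02,  1.70802819e-04]), 'tool_pos': array([ 0.20166915, -0.61738689,  0.24345448]), 'tool_rot': array([-1.79891111e+02,  5.79839698e-03,  1.80964057e+01]), 'force': array([-0.13674175, -0.07706393, -0.14632504]), 'wrist_torque': array([ 0.04832647, -0.00867866,  0.02144422]), 'grasp_force': 0.0, 'grip_width': 0.08727319940866203}
top 433.73632717062986 322.9394607496339 197.42540074507832 [ 0.47406165 -0.03401895  0.90489143]
[254  55  24  25 203] [265.96059113  68.52216749] [0.77550303 0.07167934 0.039     ]
[405 138  36  33 822] [422.86861314 154.43187348] [ 0.59402658 -0.24046967  0.039     ]
[459 149  29  26 595] [472.89915966 161.69243697] [ 0.5772338  -0.34052306  0.039     ]
[ 426  195   52   45 1817] [451.5156852  217.00220143] [ 0.46728079 -0.29368769  0.039     ]
side 368.9721025994272 314.34584523140313 195.53754167714882 [ 0.32256485 -0.59262891  0.42527199]
[   0   14   40  114 1875] [14.72586667 83.432     ] [-0.39020548  1.37166419  0.039     ]
[  0 105   9  26 116] [  2.47413793 120.60344828] [-0.25098503  0.79929851  0.039     ]
[396 178  22  16 246] [405.73577236 186.17479675] [0.76356081 0.04606769 0.039     ]
[  301   272   159   113 11072] [377.75198699 334.93117775] [ 0.51173938 -0.31032467  0.039     ]
```

View pics/top1.png

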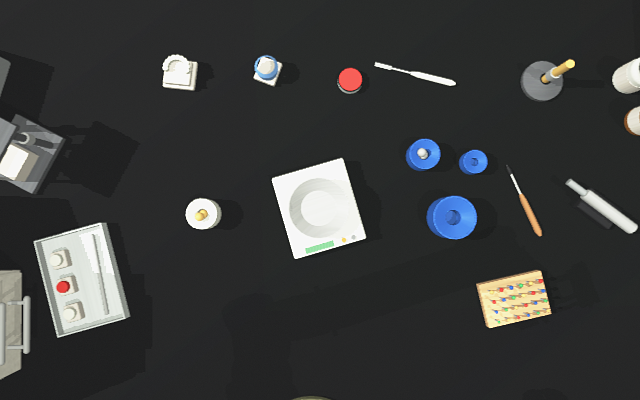

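View pics/side1.png

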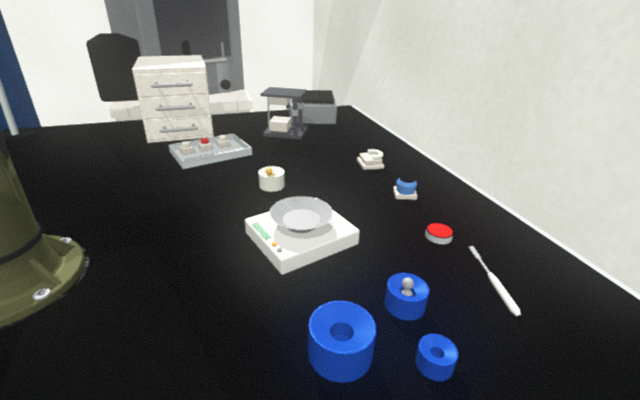

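The three blue things that look like the cup are at top-view pixels (423,154), (473,162) and (452,217). The one at (423,154) is middle-sized and is the only one holding a grey pellet, so it should be the target. The scale is at about (319,208) and the white cup at (203,214). I'll confirm with a crop.

```bash
python3 - <<'E'
from h import *
c=cam('top');save(c,'crop1.png',(260,120,500,270),3)
h=cv2.cvtColor(c['color'],cv2.COLOR_RGB2HSV);m=cv2.inRange(h,(95,90,30),(135,255,255))
R=np.array(c['R']);v,u=np.mgrid[:400,:640];d=c['depth']
P=(np.stack([(u-c['cx'])/c['f']*d,(v-c['cy'])/c['f']*d,d],-1)-c['t'])@R
for n,b in(('mid',(395,130,448,182)),('small',(452,140,500,182)),('big',(420,185,490,250))):
    mm=np.zeros_like(m);mm[b[1]:b[3],b[0]:b[2]]=m[b[1]:b[3],b[0]:b[2]]
    q=P[(mm>0)&(d>0)];zt=np.percentile(q[:,2],97);q=q[q[:,2]>zt-.005]
    (x,y),r=cv2.minEnclosingCircle(q[:,:2].astype(np.float32));print(n,zt,x,y,r)
# pan: points near z .046 flat floor and rim
b=np.zeros((400,640),bool);b[150:265,265:375]=1
q=P[b&(d>0)]
for lo,hi in((.040,.050),(.056,.070),(.028,.038)):
    s=q[(q[:,2]>lo)&(q[:,2]<hi)];(x,y),r=cv2.minEnclosingCircle(s[:,:2].astype(np.float32));print(lo,len(s),s[:,2].mean(),x,y,r)
    if lo<.03: print(cv2.minAreaRect((s[:,:2]*1000).astype(np.float32)))
g=(np.hypot(u-422,v-154)<9)&(m==0)&(d>0);s=P[g];print('ball',s[s[:,2]>.04].mean(0) if (s[:,2]>.04).any() else s)
print(env.get_obs()['tool_pos'])
E
```

```text
mid 0.0416556026457702 0.5957055687904358 -0.24276430904865265 0.031202983111143112
small 0.03318822641184489 0.5789571404457092 -0.3462446928024292 0.024693667888641357
big 0.05694127125192446 0.46718549728393555 -0.29359012842178345 0.043354835361242294
0.04 1218 0.04722210116299568 0.4695877432823181 -0.03887281194329262 0.06846095621585846
0.056 1050 0.06026991312465093 0.4913651943206787 -0.027263253927230835 0.059511832892894745
0.028 3199 0.03487777221915158 0.491781085729599 -0.02785113826394081 0.11066149175167084
((491.4291687011719, -27.462791442871094), (170.058349609375, 150.1208038330078), 15.026223182678223)
ball [ 0.59800315 -0.23562684  0.04640052]
[ 0.20172974 -0.61749513  0.24373037]
```

View pics/crop1.png

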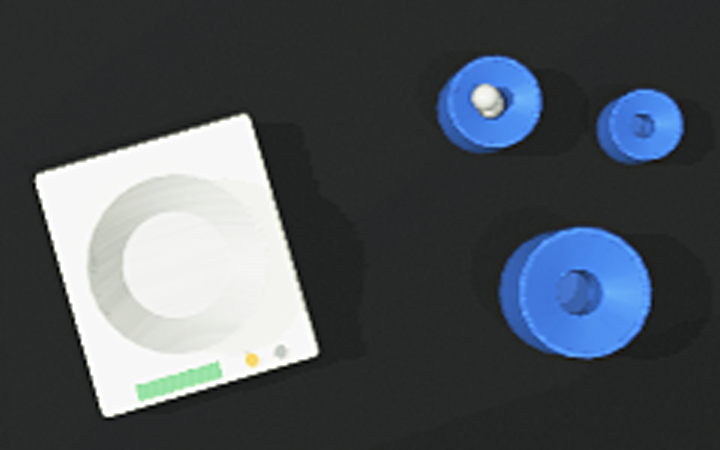

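The crop shows the middle cup, 62 mm across, at crop (490,103). A grey ball sits slightly left of its axis, and the smaller (49 mm) and bigger (87 mm) cups beside it are empty. I'll approach with yaw 75 so the pour goes toward +y.

```bash
python3 -m creep '[87,16.4,-7.8,0,0,0,-9.5, 87,16.4,-7.8,0,0,0,-9.5, 87,16.4,-7.8,0,0,0,-9.5, 87,16.4,-7.8,0,0,0,-9.5, 87,16.4,-7.8,0,0,0,-9.5, 87,16.4,-7.8,0,0,0,-9.5, 87,16.4,-7.8,0,0,0,-9.5, 87,16.4,-7.8,0,0,0,-9.5, 87,16.4,-7.8,0,0,0,-9.5, 87,16.4,-7.8,0,0,0,-9.5, 87,16.4,-7.8,0,0,0,-9.5, 87,16.4,-7.8,0,0,0,-9.5]' 15
python3 - <<'E'
from h import *
o=env.get_obs();print(o['time_s'],o['tool_pos'],o['tool_rot'],o['qpos'])
E
```

```text
time_s: 1.35
tool_pos: [0.6013, -0.2337, 0.2441]
tool_rot: [179.9, -0.3, 75.8]
force: [0.3, 0.5, -0.3]
grip_width: 0.087
grasp_force: 0.0
1.35 [ 0.60127959 -0.23373908  0.24405205] [179.94815718  -0.34480013  75.76865401] [ 40.66010437  19.99626645 -27.81793222  83.16218335   9.0020253
  79.07816116  -1.65616071]
```

```bash
cat >> h.py <<'E'
from scipy.spatial.transform import Rotation as Ro
def go(p,rpy=None):
    o=env.get_obs();R=Ro.from_euler('xyz',o['tool_rot'],degrees=True)
    s=R.inv().apply(np.array(p)-o['tool_pos'])/.03
    w=(R.inv()*Ro.from_euler('xyz',rpy,degrees=True)).as_rotvec(degrees=True)/6 if rpy is not None else 0
    print(o['time_s'],o['tool_pos'].round(4),o['tool_rot'].round(2),o['force'].round(2),o['grip_width'],'shift',s.round(2),'turn',np.round(w,2))
E
python3 -m creep '[87,0,0,2,0,0,0, 87,0,0,3,0,0,0, 87,0,0,3,0,0,0, 87,0,0,3,0,0,0]'
python3 -c "
from h import *
go([.5955,-.242,.030],[180,0,75])"
```

```text
time_s: 1.75
tool_pos: [0.5964, -0.243, 0.1546]
tool_rot: [-179.9, -0.0, 75.1]
force: [1.1, 0.1, 0.4]
grip_width: 0.087
grasp_force: 0.0
1.75 [ 0.5964 -0.243   0.1546] [-1.7993e+02 -1.0000e-02  7.5060e+01] [1.15 0.15 0.35] 0.08696911178773166 shift [ 0.02 -0.03  4.15] turn [-0.01 -0.    0.01]
```

```bash
python3 -m creep '[87,0,0,1.2,0,0,0, 87,0,0,2.4,0,0,0, 87,0,0,3.3,0,0,0, 87,0,0,3.8,0,0,0, 87,0,0,4.1,0,0,0, 87,0,0,4.1,0,0,0, 87,0,0,4.1,0,0,0]'
python3 -c "
from h import *
go([.5955,-.242,.030],[180,0,75])
c=cam('side');save(c,'grip.png',(300,200,500,350),3)"
```

```text
time_s: 2.45
tool_pos: [0.5982, -0.2431, 0.0334]
tool_rot: [179.8, 0.0, 75.1]
force: [0.0, 0.4, 0.8]
grip_width: 0.0869
grasp_force: 0.0
2.45 [ 0.5982 -0.2431  0.0334] [1.7983e+02 3.0000e-02 7.5080e+01] [0.01 0.42 0.81] 0.08689680574497605 shift [ 0.01 -0.1   0.11] turn [0.03 0.   0.01]
```

View pics/grip.png

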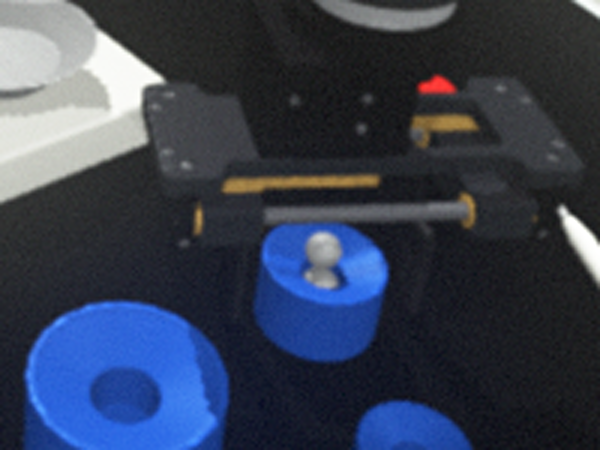

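The cup is between the fingers (crop (320,290)), with the top pellet still in place. Closing now.

```bash
python3 -m creep '[80,0,-0.1,0.1,0,0,0, 74,0,-0.1,0.1,0,0,0, 70,0,-0.1,0.1,0,0,0, 67,0,-0.1,0.1,0,0,0, 65,0,-0.1,0.1,0,0,0, 63,0,-0.1,0.1,0,0,0, 60,0,-0.1,0.1,0,0,0, 56,0,-0.1,0.1,0,0,0, 50,0,-0.1,0.1,0,0,0, 50,0,-0.1,0.1,0,0,0, 50,0,-0.1,0.1,0,0,0]' 25
python3 -m creep '[50,0,0,-0.1,0,0,0, 50,0,0,-0.3,0,0,0, 50,0,0,-0.6,0,0,0, 50,0,0,-1,0,0,0, 50,0,0,-1.4,0,0,0, 50,0,0,-1.8,0,0,0, 50,0,0,-2.2,0,0,0, 50,0,0,-2.6,0,0,0, 50,0,0,-2.9,0,0,0, 50,0,0,-3,0,0,0, 50,0,0,-3,0,0,0]'
python3 -c "
from h import *
go([.5955,-.242,.130],[180,0,75])
c=cam('side');save(c,'lift.png',(250,100,500,280),3)"
```

```text
time_s: 3.6
tool_pos: [0.5942, -0.2419, 0.0287]
tool_rot: [180.0, 0.0, 75.1]
force: [2.1, -1.8, 1.6]
grip_width: 0.0614
grasp_force: 25.0
time_s: 4.7
tool_pos: [0.5942, -0.242, 0.1191]
tool_rot: [180.0, 0.0, 75.1]
force: [-0.7, 0.3, -2.9]
grip_width: 0.0614
grasp_force: 25.0
4.7 [ 0.5942 -0.242   0.1191] [1.7995e+02 2.0000e-02 7.5090e+01] [-0.67  0.26 -2.94] 0.06136796062191223 shift [ 0.01  0.04 -0.36] turn [0.01 0.   0.02]
```

View pics/lift.png

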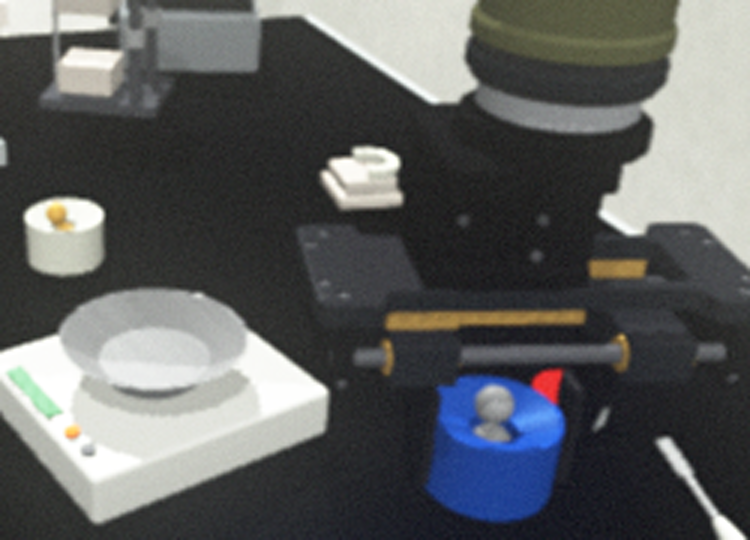

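The cup is lifted with both pellets in it. Carrying it gently to the pan.

```bash
python3 -m creep '[50,0.1,-0.1,0,0,0,0, 50,0.3,-0.35,0,0,0,0, 50,0.65,-0.75,0,0,0,0, 50,1.1,-1.28,0,0,0,0, 50,1.6,-1.86,0,0,0,0, 50,2.13,-2.48,0,0,0,0, 50,2.65,-3.08,0,0,0,0, 50,3.15,-3.66,0,0,0,0, 50,3.6,-4.19,0,0,0,0, 50,4,-4.65,0,0,0,0, 50,4.3,-5,0,0,0,0, 50,4.45,-5.18,0,0,0,0]'
python3 -m creep '[50,0,0,0.1,0,0,0, 50,0,0,0.3,0,0,0, 50,0,0,0.5,0,0,0, 50,0,0,0.63,0,0,0, 50,0,0,0.63,0,0,0, 50,0,0,0.63,0,0,0, 50,0,0,0.63,0,0,0]'
python3 -c "
from h import *
go([.4788,-.0729,.100],[180,0,75])
print(env.get_obs()['qpos'])"
```

```text
time_s: 5.95
tool_pos: [0.4773, -0.0716, 0.1185]
tool_rot: [-180.0, 0.0, 75.2]
force: [0.7, -0.2, -3.0]
grip_width: 0.0612
grasp_force: 25.0
time_s: 6.65
tool_pos: [0.4783, -0.073, 0.0998]
tool_rot: [180.0, -0.0, 75.1]
force: [0.9, 0.1, -1.7]
grip_width: 0.0614
grasp_force: 25.0
6.65 [ 0.4783 -0.073   0.0998] [179.98  -0.    75.09] [ 0.86  0.11 -1.69] 0.06144617886959356 shift [ 0.01  0.01 -0.01] turn [ 0.   -0.    0.01]
[ 37.07544401   7.66330071 -33.19861608 114.88318154   4.89898851
  58.770671   -13.34609765]
```

```bash
python3 -m creep '[50,0,0,0,0,-0.1,0, 50,0,0,0,0,-0.3,0, 50,0,0,0,0,-0.55,0, 50,0,0,0,0,-0.8,0, 50,0,0,0,0,-1.05,0, 50,0,0,0,0,-1.3,0, 50,0,0,0,0,-1.55,0, 50,0,0,0,0,-1.8,0, 50,0,0,0,0,-2.05,0, 50,0,0,0,0,-2.3,0, 50,0,0,0,0,-2.45,0, 50,0,0,0,0,-2.5,0]'
python3 - <<'E'
from h import *
go([.4788,-.0729,.100])
c=cam('side');save(c,'tilt.png',(220,120,420,270),3)
R=Ro.from_euler('xyz',env.get_obs()['tool_rot'],degrees=True).as_matrix();print(R[:,2],env.get_obs()['wrist_torque'])
E
```

```text
time_s: 7.85
tool_pos: [0.4784, -0.0722, 0.0996]
tool_rot: [180.0, 15.0, 75.2]
force: [-0.2, -0.4, -2.2]
grip_width: 0.0613
grasp_force: 25.0
7.85 [ 0.4784 -0.0722  0.0996] [179.99  15.02  75.16] [-0.17 -0.37 -2.16] 0.06131574308501838 shift [-0.02  0.02 -0.01] turn 0
[-0.06627824 -0.25045676 -0.96585641] [ 0.42082295 -0.18928113  0.01535587]
```

View pics/tilt.png

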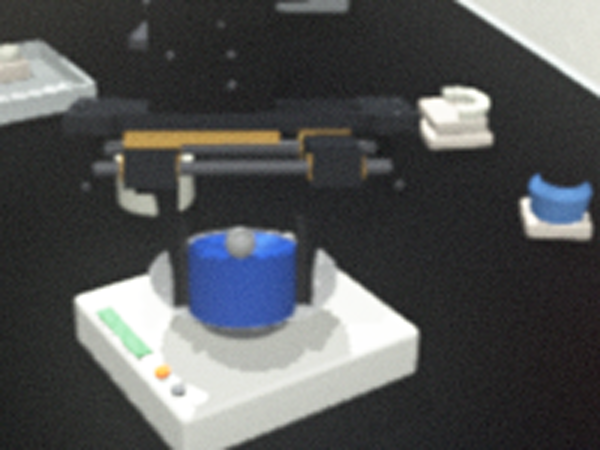

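The cup is tilted 15° over the pan toward +y and the ball is still at crop (240,242). I'll continue slowly and check the average force between calls.

```bash
cat >> h.py <<'E'
def feel(n=4):
    F=[];T=[]
    for i in range(n):
        c=cam('side');o=env.get_obs();F.append(o['force']);T.append(o['wrist_torque'])
    im=c['color'][185:218,280:325].astype(int);mx=im.max(2);g=(mx-im.min(2)<30)&(mx>90);v,u=np.nonzero(g)
    print('t',o['time_s'],'tilt',o['tool_rot'][1].round(1),'F',np.mean(F,0).round(2),'T',np.mean(T,0).round(3),'grey',g.sum(),(u.mean()+280).round(1) if len(u) else 0,(v.mean()+185).round(1) if len(u) else 0)
    return c
E
python3 -c "
from h import *
feel()"
python3 -m creep '[50,0,0,0,0,-0.1,0, 50,0,0,0,0,-0.2,0, 50,0,0,0,0,-0.3,0, 50,0,0,0,0,-0.4,0, 50,0,0,0,0,-0.5,0, 50,0,0,0,0,-0.6,0, 50,0,0,0,0,-0.7,0, 50,0,0,0,0,-0.8,0, 50,0,0,0,0,-0.8,0]'
python3 -c "
from h import *
feel()"
```

```text
t 8.1 tilt 15.0 F [-0.1   0.16 -1.94] T [ 0.397 -0.167  0.009] grey 145 299.5 198.8
time_s: 9.0
tool_pos: [0.4781, -0.0725, 0.0995]
tool_rot: [-180.0, 19.8, 75.1]
force: [-0.0, 0.3, -3.3]
grip_width: 0.0614
grasp_force: 25.0
t 9.2 tilt 19.8 F [ 0.17 -0.07 -2.22] T [ 0.526 -0.223 -0.013] grey 180 299.9 198.5
```

```bash
python3 -m creep '[50,0,0,0,0,-0.08,0, 50,0,0,0,0,-0.16,0, 50,0,0,0,0,-0.24,0, 50,0,0,0,0,-0.33,0, 50,0,0,0,0,-0.33,0, 50,0,0,0,0,-0.33,0]'
python3 -c "
from h import *
feel()"
python3 -m creep '[50,0,0,0,0,-0.08,0, 50,0,0,0,0,-0.16,0, 50,0,0,0,0,-0.24,0, 50,0,0,0,0,-0.33,0, 50,0,0,0,0,-0.33,0, 50,0,0,0,0,-0.33,0]'
python3 -c "
from h import *
feel()"
```

```text
time_s: 9.8
tool_pos: [0.4781, -0.0728, 0.0996]
tool_rot: [-180.0, 21.8, 75.1]
force: [0.1, -0.2, -1.9]
grip_width: 0.0611
grasp_force: 25.0
t 10.0 tilt 21.8 F [-0.39 -0.15 -2.15] T [ 0.564 -0.232  0.014] grey 184 299.6 198.5
time_s: 10.6
tool_pos: [0.4781, -0.0727, 0.0996]
tool_rot: [-180.0, 23.8, 75.1]
force: [-0.1, -0.1, -2.4]
grip_width: 0.0615
grasp_force: 25.0
t 10.8 tilt 23.8 F [-0.07 -0.28 -2.29] T [ 0.614 -0.229  0.01 ] grey 192 299.7 198.4
```

```bash
python3 -m creep '[50,0,0,0,0,-0.08,0, 50,0,0,0,0,-0.16,0, 50,0,0,0,0,-0.24,0, 50,0,0,0,0,-0.33,0, 50,0,0,0,0,-0.33,0, 50,0,0,0,0,-0.33,0]'
python3 -c "
from h import *
feel()"
python3 -m creep '[50,0,0,0,0,-0.08,0, 50,0,0,0,0,-0.16,0, 50,0,0,0,0,-0.24,0, 50,0,0,0,0,-0.33,0, 50,0,0,0,0,-0.33,0, 50,0,0,0,0,-0.33,0]'
python3 -c "
from h import *
c=feel();save(c,'tilt2.png',(220,120,420,270),3)"
```

```text
time_s: 11.4
tool_pos: [0.4781, -0.0728, 0.0996]
tool_rot: [-180.0, 25.7, 75.1]
force: [0.8, -0.1, -3.5]
grip_width: 0.0614
grasp_force: 25.0
t 11.6 tilt 25.7 F [-0.1   0.49 -2.78] T [ 0.705 -0.235  0.003] grey 202 299.9 198.4
time_s: 12.2
tool_pos: [0.4781, -0.0728, 0.0995]
tool_rot: [-180.0, 27.7, 75.1]
force: [-0.3, -0.2, -2.4]
grip_width: 0.0612
grasp_force: 25.0
t 12.4 tilt 27.7 F [-0.05 -0.22 -2.34] T [ 0.703 -0.289 -0.015] grey 202 299.8 198.3
```

View pics/tilt2.png

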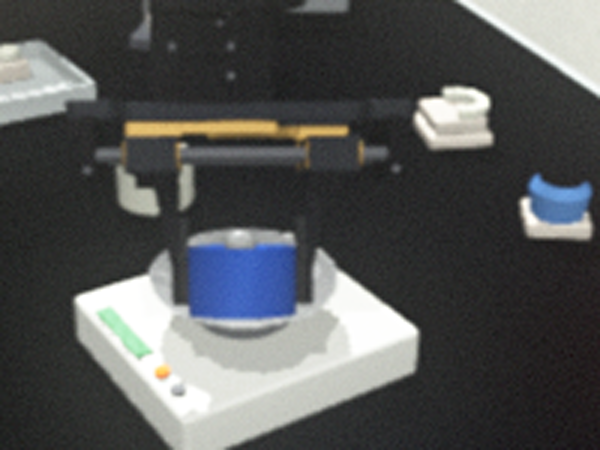

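The ball's top still shows over the rim at crop (240,238). Continuing.

```bash
python3 -m creep '[50,0,0,0,0,-0.08,0, 50,0,0,0,0,-0.16,0, 50,0,0,0,0,-0.24,0, 50,0,0,0,0,-0.33,0, 50,0,0,0,0,-0.33,0, 50,0,0,0,0,-0.33,0]'
python3 -c "
from h import *
feel()"
python3 -m creep '[50,0,0,0,0,-0.08,0, 50,0,0,0,0,-0.16,0, 50,0,0,0,0,-0.24,0, 50,0,0,0,0,-0.33,0, 50,0,0,0,0,-0.33,0, 50,0,0,0,0,-0.33,0, 50,0,0,0,0,-0.33,0, 50,0,0,0,0,-0.33,0]'
python3 -c "
from h import *
c=feel();c=cam('top');save(c,'top2.png',(240,120,460,270),3)"
```

```text
time_s: 13.0
tool_pos: [0.4781, -0.0728, 0.0995]
tool_rot: [-180.0, 29.7, 75.1]
force: [0.6, -0.6, -1.5]
grip_width: 0.0615
grasp_force: 25.0
t 13.2 tilt 29.7 F [ 0.47 -0.16 -1.98] T [ 0.769 -0.283  0.002] grey 226 300.1 198.7
time_s: 14.0
tool_pos: [0.4781, -0.073, 0.0997]
tool_rot: [180.0, 31.7, 75.1]
force: [-0.7, -0.6, -2.2]
grip_width: 0.0612
grasp_force: 25.0
t 14.2 tilt 31.7 F [-0.07  0.32 -2.  ] T [ 0.836 -0.293  0.015] grey 198 299.9 198.4
```

```bash
python3 -c "
from h import *
c=feel(10);print(c['color'][190:206,300].mean(1).round(),c['color'][190:206,292].mean(1).round())
o=cv2.imread('pics/tilt2.png');print(o[210:258:3,241].mean(1).round())
d=c['depth'];print(d[194:204:2,294:308:2].round(3))"
python3 -m creep '[50,0,0,0,0,-0.08,0, 50,0,0,0,0,-0.16,0, 50,0,0,0,0,-0.24,0, 50,0,0,0,0,-0.33,0, 50,0,0,0,0,-0.33,0, 50,0,0,0,0,-0.33,0, 50,0,0,0,0,-0.33,0, 50,0,0,0,0,-0.33,0]'
python3 -c "
from h import *
c=feel(10);print(c['color'][190:206,300].mean(1).round(),c['color'][190:206,292].mean(1).round())
d=c['depth'];print(d[194:204:2,294:308:2].round(3))
save(c,'tilt3.png',(220,120,420,270),3)"
```

```text
t 14.75 tilt 31.7 F [-0.22  0.16 -2.59] T [ 0.808 -0.302  0.004] grey 197 299.6 198.3
[ 44.  42.  47.  45.  41.  62. 116. 160. 174. 181. 177. 151. 120. 118.
 115. 115.] [ 47.  46.  50.  44.  50.  43.  81. 150. 164. 160. 156. 140. 115. 104.
 108. 107.]
[ 45.  47.  47.  44.  46.  46. 111. 202. 218. 193. 185. 181. 157. 134.
 118. 114.]
[[0.878 0.88  0.882 0.882 0.88  0.88  0.884]
 [0.869 0.868 0.744 0.744 0.746 0.746 0.869]
 [0.74  0.    0.635 0.636 0.639 0.741 0.741]
 [0.74  0.636 0.636 0.632 0.634 0.637 0.741]
 [0.606 0.606 0.603 0.604 0.604 0.604 0.604]]
time_s: 15.55
tool_pos: [0.4782, -0.073, 0.0998]
tool_rot: [180.0, 33.7, 75.1]
force: [0.3, 0.4, -1.1]
grip_width: 0.0613
grasp_force: 25.0
t 16.05 tilt 33.7 F [-0.29  0.08 -1.74] T [ 0.82  -0.304 -0.007] grey 194 300.1 198.3
[ 45.  49.  51.  44.  45.  61. 119. 154. 161. 166. 153. 131. 112. 117.
 117. 117.] [ 47.  46.  48.  48.  44.  44.  82. 149. 164. 161. 152. 128. 108. 102.
 106. 106.]
[[0.879 0.882 0.881 0.879 0.88  0.879 0.883]
 [0.873 0.873 0.746 0.746 0.746 0.745 0.872]
 [0.741 0.739 0.744 0.745 0.743 0.743 0.743]
 [0.739 0.738 0.741 0.741 0.742 0.739 0.74 ]
 [0.607 0.604 0.605 0.605 0.602 0.607 0.606]]
```

View pics/tilt3.png

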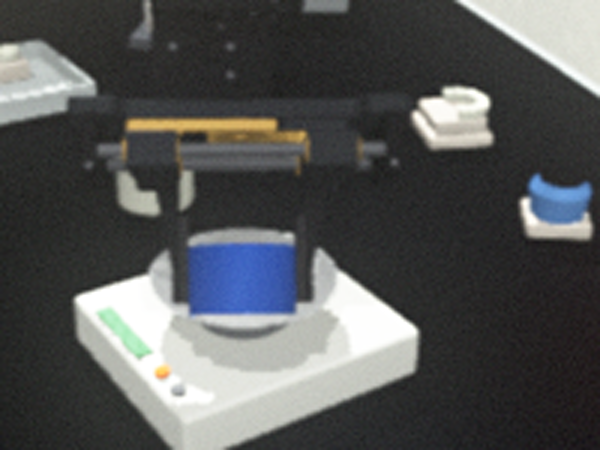

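The ball's depth reading at the rim has gone (0.635 → 0.743 m) and the load fell by about 0.5 N, so the top pellet has rolled at about 33°. I'll hold this angle and check.

```bash
python3 -m creep '[50,0,0,0,0,0,0, 50,0,0,0,0,0,0, 50,0,0,0,0,0,0, 50,0,0,0,0,0,0, 50,0,0,0,0,0,0, 50,0,0,0,0,0,0, 50,0,0,0,0,0,0, 50,0,0,0,0,0,0]'
python3 -c "
from h import *
feel(20);c=cam('top');save(c,'top3.png',(240,120,460,270),3)"
```

```text
time_s: 16.85
tool_pos: [0.4781, -0.0729, 0.0996]
tool_rot: [180.0, 33.7, 75.1]
force: [-0.4, 0.3, -2.5]
grip_width: 0.0614
grasp_force: 25.0
t 17.85 tilt 33.7 F [-0.08 -0.29 -1.69] T [ 0.82  -0.297 -0.008] grey 191 300.0 198.3
```

View pics/top3.png

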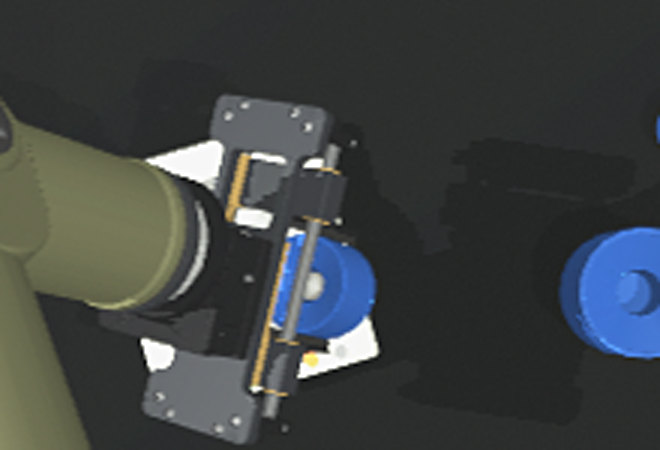

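The top pellet has left: the load is steady at 1.7 N against about 2.2 N before. The low pellet still shows in the well at crop (312,285). I'll raise the cup and stand it upright.

```bash
python3 -m creep '[50,-0.1,0,-0.16,0,0.2,0, 50,-0.3,0,-0.45,0,0.6,0, 50,-0.5,0,-0.75,0,1.1,0, 50,-0.65,0,-1,0,1.7,0, 50,-0.75,0,-1.12,0,2.3,0, 50,-0.75,0,-1.12,0,2.9,0, 50,-0.75,0,-1.12,0,3.5,0, 50,-0.75,0,-1.12,0,4.1,0, 50,-0.75,0,-1.12,0,4.7,0, 50,-0.75,0,-1.12,0,5.2,0, 50,-0.75,0,-1.12,0,5.5,0, 50,-0.75,0,-1.12,0,5.62,0]'
python3 -c "
from h import *
go([.590,-.225,.140],[180,0,75])"
```

```text
time_s: 19.1
tool_pos: [0.4778, -0.0743, 0.1407]
tool_rot: [180.0, -0.0, 75.0]
force: [0.2, -0.2, -1.5]
grip_width: 0.0615
grasp_force: 25.0
19.1 [ 0.4778 -0.0743  0.1407] [ 1.7995e+02 -5.0000e-02  7.4990e+01] [ 0.18 -0.2  -1.51] 0.061483323131998856 shift [-3.88  4.91  0.02] turn [ 0.01 -0.01 -0.  ]
```

```bash
python3 -m creep '[50,-0.1,0.1,0,0,0,0, 50,-0.3,0.3,0,0,0,0, 50,-0.65,0.6,0,0,0,0, 50,-1.05,1,0,0,0,0, 50,-1.5,1.45,0,0,0,0, 50,-1.95,1.9,0,0,0,0, 50,-2.4,2.3,0,0,0,0, 50,-2.8,2.7,0,0,0,0, 50,-3.15,3.05,0,0,0,0, 50,-3.4,3.3,0,0,0,0, 50,-3.58,3.45,0,0,0,0, 50,-3.58,3.45,0,0,0,0]'
python3 -c "
from h import *
go([.55,-.205,.029],[180,0,75])"
python3 -m creep '[50,0,0,0.2,0,0,0, 50,0,0,0.6,0,0,0, 50,0,0,1.1,0,0,0, 50,0,0,1.6,0,0,0, 50,0,0,2.1,0,0,0, 50,0,0,2.6,0,0,0, 50,0,0,3,0,0,0, 50,0,0,3.3,0,0,0, 50,0,0,3.5,0,0,0, 50,0,0,3.6,0,0,0, 50,0,0,3.6,0,0,0, 50,0,0,3.6,0,0,0]'
python3 -c "
from h import *
go([.55,-.205,.0287],[180,0,75])
c=cam('top');save(c,'top4.png',(240,120,460,270),3)"
```

```text
time_s: 20.3
tool_pos: [0.5507, -0.2043, 0.1398]
tool_rot: [-180.0, -0.1, 75.0]
force: [0.2, -0.4, -2.5]
grip_width: 0.0614
grasp_force: 25.0
20.3 [ 0.5507 -0.2043  0.1398] [-1.7999e+02 -5.0000e-02  7.5050e+01] [ 0.23 -0.39 -2.46] 0.06139212819197339 shift [-0.03 -0.01  3.69] turn [-0.   -0.01  0.01]
time_s: 21.5
tool_pos: [0.551, -0.2035, 0.0325]
tool_rot: [179.9, -0.0, 75.1]
force: [-0.0, 0.7, -2.1]
grip_width: 0.0613
grasp_force: 25.0
21.5 [ 0.551  -0.2035  0.0325] [ 1.7994e+02 -5.0000e-02  7.5090e+01] [-0.04  0.69 -2.14] 0.06129018673010691 shift [-0.06 -0.02  0.13] turn [ 0.01 -0.01  0.02]
```

View pics/top4.png

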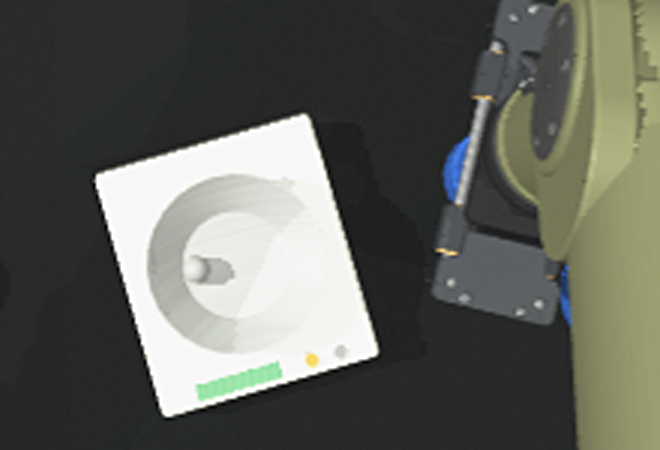

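The pellet is in the pan at crop (197,268), at the edge of the flat floor. Lowering the last 4 mm, releasing gently and retreating upward.

```bash
python3 -m creep '[50,0,0,0.05,0,0,0, 50,0,0,0.09,0,0,0, 50,0,0,0.12,0,0,0, 50,0,0,0.13,0,0,0, 50,0,0,0.13,0,0,0, 50,0,0,0.13,0,0,0]' 
python3 -c "
from h import *
feel(6);go([.55,-.205,.0287])"
```

```text
time_s: 22.15
tool_pos: [0.5506, -0.2033, 0.0286]
tool_rot: [180.0, -0.0, 75.1]
force: [-2.7, 0.9, 5.7]
grip_width: 0.0614
grasp_force: 25.0
t 22.45 tilt -0.0 F [-3.1   0.48  5.41] T [ 0.136  0.518 -0.011] grey 948 301.4 206.7
22.45 [ 0.5506 -0.2033  0.0286] [ 1.7999e+02 -4.0000e-02  7.5090e+01] [-3.48 -0.23  5.93] 0.06133197946528889 shift [-0.06 -0.   -0.  ] turn 0
```

```bash
python3 -m creep '[61,0,0,0,0,0,0, 63,0,0,0,0,0,0, 65,0,0,0,0,0,0, 68,0,0,0,0,0,0, 72,0,0,0,0,0,0, 76,0,0,0,0,0,0, 80,0,0,0,0,0,0, 85,0,0,0,0,0,0, 86,0,0,0,0,0,0, 86,0,0,0,0,0,0]'
python3 -m creep '[86,0,0,-0.2,0,0,0, 86,0,0,-0.6,0,0,0, 86,0,0,-1.2,0,0,0, 86,0,0,-2,0,0,0, 86,0,0,-2.8,0,0,0, 86,0,0,-3.6,0,0,0, 86,0,0,-4.4,0,0,0, 86,0,0,-5,0,0,0, 86,0,0,-5.4,0,0,0, 86,0,0,-5.5,0,0,0, 86,0,0,-5.5,0,0,0, 86,0,0,-5.5,0,0,0]'
python3 -c "
from h import *
c=cam('side');save(c,'end.png',(200,120,500,345),2.6)"
```

```text
time_s: 23.45
tool_pos: [0.5505, -0.2033, 0.0281]
tool_rot: [180.0, -0.1, 75.1]
force: [0.3, 0.1, 0.2]
grip_width: 0.0856
grasp_force: 0.0
time_s: 24.65
tool_pos: [0.5499, -0.2033, 0.1921]
tool_rot: [-179.9, -0.1, 75.1]
force: [0.2, -0.3, 0.6]
grip_width: 0.0862
grasp_force: 0.0
```

View pics/end.png

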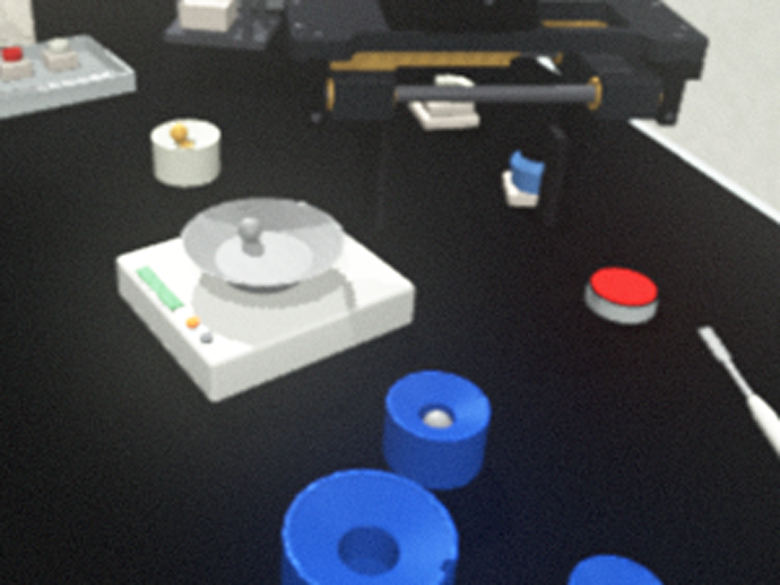

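The picture shows the pellet in the pan at (250,230). The cup stands upright at (437,425) with the low pellet in its well, and the white cup is untouched.

```bash
python3 -c "
from cell import env
print(env.sign_off())"
```

```text
the job is handed in; nothing more can be done
None
```

The job is handed in: one silver-grey pellet is in the scale's pan, the second is still in the well of the blue cup, the blue cup stands upright and released on the bench beside the scale, and the white cup was not touched.

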